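# Put the microscope objectives away in their colour-coded case

### The arm

A 7-joint arm with a two-finger parallel gripper is mounted at the origin on the work surface. World frame = base frame: x ahead of the robot, y to its left, z up, the work surface at z = 0. Lengths are in m, angles in rad, forces in N, time in s.
With the tool pointing down it reaches from about 0.35 to 0.9 m from the base axis. Payload 8.1 kg.
Tool frame: the origin (TCP) lies between the finger pads, 19 mm behind the fingertips; this is the grasp point; z points along the fingers, y is the line along which they close (so a half turn about z gives the same grasp; the last joint's range is limited). The gripper opens to 92 mm and grips with 3 to 60 N. Pads are 19 mm wide; open, the fingers measure 130 mm over their backs; the gripper's body (75 mm by 190 mm) begins 47 mm behind the grasp point.
Start: joints at [1.088, 0.434, 0.025, 1.573, -0.012, 1.134, -0.075], TCP at [0.232, -0.58, 0.246] pointing down, gripper open.
Joint ranges: [-2.62, 2.62], [-0.44, 2.09], [-1.27, 1.32], [0.08, 2.57], [-1.32, 4.46], [0.12, 2], [-2.74, 2.74]. Speed limits (rad/s): [2.22, 2.22, 3.01, 3.01, 3.14, 3.14, 3.14].

### API

Orientations are given as a rotation vector (axis times angle).
In Python, from cell import arm gives the robot as it stands.
- The arm moves only by the tool carry_out, never from a script. Its arguments are lists of equal length, an entry for each row: "claw": the finger opening in cm, from 0 to 9.18; "delta_pos": the shift along the tool's x, y, z in cm, a list of three; "angular": the turn, a rotation vector about the tool's x, y, z in rad, a list of three. In form: {"claw": [claw, ...], "delta_pos": [[dx, dy, dz], ...], "angular": [[ax, ay, az], ...]}. A call has 1 to 20 rows; each row shifts and turns the commanded pose from where the row before left it, along the tool's axes as they then stand; what a row does not reach is not made up. A row lasts 1/10 s, in which the tool goes at most 50 mm and 8.59 degrees, less where a joint would pass 70% of its speed; a pose out of reach is approached as far as the arm can. A call with a gripper value outside its range is refused whole. The fingers move at their own pace and stop on an object; "force" is the grip in N (left out, the last holds). Time passes only in rows, so rows that do not move let the fingers close. It gives the time, the measured TCP pose, the force, the opening and the grip force at its end, in the units of the state.
- arm.observe(): the state, without advancing time (a new reading comes with each control period).
- arm.get_image(name): name is "side" or "top" or "wrist"; returns a dict with "frame" (400x640x3 uint8, red, green, blue), "mtx" (3x3 intrinsics, pixels), "T" (4x4, takes a point from camera to world coordinates). Camera axes: x right, y down, z forward; pixel columns grow to the right and rows downward; lengths in m; the calibration is good to about 2 mm. The wrist camera is an equidistant fisheye: a pixel r from the principal point sees the ray r / f radians off the axis. A picture is of the moment at which its call begins. There is no depth.
- arm.sign_off(): hands the job in; it is judged then, once.
Trained networks look in a picture, given as the dict that the camera call returned (one of the last four; its "shot" number tells which), for a name from the list of things; names that differ only in an ending like _2 or _b are one class to them, and where a whole thing is asked for, a point or a joint stands for the part that bears it (a point fixed in the world has none). Each returns a list of dicts, best first, with "conf" (0 to 1); they miss things now and then, are a little off and sometimes report something else, mostly with a low value. They report only what shows in the picture. A call takes as long as a camera call.
- arm.look_for(label, picture): "centre" ([column, row] as shares, 0 to 1, of the picture: columns of its width, rows of its height, amid what is visible of it).
- arm.trace(label, picture): "region" (400x640 bool, what is visible of it) and "centre" ([column, row] as shares, 0 to 1, of the picture: columns of its width, rows of its height, amid what is visible of it).
- arm.place_of(label, picture): "centre" ([column, row] as shares, 0 to 1, of the picture: columns of its width, rows of its height: a listed point, or the origin of a listed thing).
The state is a dict: "clock": time; "joints": joint angles; "dq": joint speeds; "joint_efforts": joint torques, N m; "position": TCP position; "ee_rot": TCP orientation; "force": force on the tool from outside, world axes, zero at the start; "ft_torque": the same for the moment, N m; "width": opening from 0.0 (shut) to 1.0 (fully open); "gripper_force": force on a finger pad.
Only numpy, scipy, OpenCV 4.12 (cv2) and the standard library are available. Lean on these libraries where they do the work, as an engineer would, in place of code of your own. Each camera call takes 0.05 s, during which the arm holds its last target. There are 200 camera calls.

### The job

Put the red, yellow and blue objectives away, each standing upright in the well of its own colour in the case. An eyepiece is standing in one of those wells: move it onto the grey mat, upright on a free spot, wholly on the mat and at least a finger's width (about 10 mm) clear of the objectives left there, without touching any of them. Leave the white and green spare objectives where they stand, and set everything down rather than dropping it.

Things in the scene. Friction and masses are not known exactly. Their poses are not given: they have to be found in the camera images.
- objective_red: Objective standing nose up: cylinder 30 mm in diameter, 38 mm high (lower 22 mm steel, upper 16 mm a red band, seen from above as a ring), then a dark nose 18 mm wide; 52 mm high in all, 120 g. Origin: centre of its underside, z up. Grip the 30 mm cylinder, e.g. TCP 36 mm above its underside.
- objective_yellow: Objective standing nose up: cylinder 30 mm in diameter, 38 mm high (lower 22 mm steel, upper 16 mm a yellow band, seen from above as a ring), then a dark nose 18 mm wide; 52 mm high in all, 120 g. Origin: centre of its underside, z up. Grip the 30 mm cylinder, e.g. TCP 36 mm above its underside.
- objective_blue: Objective standing nose up: cylinder 30 mm in diameter, 38 mm high (lower 22 mm steel, upper 16 mm a blue band, seen from above as a ring), then a dark nose 18 mm wide; 52 mm high in all, 120 g. Origin: centre of its underside, z up. Grip the 30 mm cylinder, e.g. TCP 36 mm above its underside.
- well_red: Fixed red square well, 62 mm outside, 54 mm inside, 12 mm high, floor 4 mm, walls 4 mm. Origin: centre of its underside, z up, x along the row. The three wells lie in one row, 72 mm apart, in any order, in a fixed aluminium case (224 x 80 mm, rim 16 mm above the bench, 4 mm floor under the wells). The eyepiece starts in one of the end wells.
- well_yellow: Fixed yellow square well, 62 mm outside, 54 mm inside, 12 mm high, floor 4 mm, walls 4 mm. Origin: centre of its underside, z up, x along the row. The three wells lie in one row, 72 mm apart, in any order, in a fixed aluminium case (224 x 80 mm, rim 16 mm above the bench, 4 mm floor under the wells). The eyepiece starts in one of the end wells.
- well_blue: Fixed blue square well, 62 mm outside, 54 mm inside, 12 mm high, floor 4 mm, walls 4 mm. Origin: centre of its underside, z up, x along the row. The three wells lie in one row, 72 mm apart, in any order, in a fixed aluminium case (224 x 80 mm, rim 16 mm above the bench, 4 mm floor under the wells). The eyepiece starts in one of the end wells.
- eyepiece: Black eyepiece standing lens up in one of the wells: steel foot 30 mm in diameter, 14 mm high, then a black barrel 34 mm in diameter up to 46 mm, bluish lens 18 mm wide on top, no coloured ring, 90 g. Origin: centre of its underside, z up. Grip the barrel, e.g. TCP 38 mm above its underside.
- mat: Fixed grey mat, 220 (x) x 320 (y) x 3 mm. Origin: centre of its underside, z up. The five objectives start on it. Fixed on it near its +x, +y corner: a black dust cap (34 mm diameter, 8 mm high, at x = 70, y = 112 mm) and a paper booklet (34 x 50 mm, 6 mm high, at x = 68, y = 66 mm). Nothing else is on it.
- spare_white: Objective standing nose up: cylinder 30 mm in diameter, 38 mm high (lower 22 mm steel, upper 16 mm a white band, seen from above as a ring), then a dark nose 18 mm wide; 52 mm high in all, 120 g. Origin: centre of its underside, z up. Grip the 30 mm cylinder, e.g. TCP 36 mm above its underside. A spare without a well; it stays.
- spare_green: Objective standing nose up: cylinder 30 mm in diameter, 38 mm high (lower 22 mm steel, upper 16 mm a green band, seen from above as a ring), then a dark nose 18 mm wide; 52 mm high in all, 120 g. Origin: centre of its underside, z up. Grip the 30 mm cylinder, e.g. TCP 36 mm above its underside. A spare without a well; it stays.

How it is judged:
By the outcome, as a careful person would: the job done as asked, in the order asked, and still so for the second after the job is handed in, with the robot touching nothing.
It also fails if it takes over 99 s, if anything falls off the work surface, if the arm or the gripper's body presses on something with over 40 N, if the wrist force passes 120 N, or if a joint passes its speed limit or range.

## Working session

There is one attempt and no reset: what is moved stays moved. The work goes in short steps, Python scripts to look and compute and a tool call to move; the robot and the scene stay as the last step left them, time stands still between calls to the robot, and variables do not carry over. Pictures are saved under pics/ and viewed, at most 14 in all, crops included, and the job is handed in when it is done.

Besides the shell and the picture viewer there is one more tool, called after ">>>" as name(argument=value, ...), one argument or row to a line, values as JSON. carry_out: Moves the arm, as the interface text tells. Its arguments: {"type":"object","properties":{"claw":{"type":"array","items":{"type":"number"}},"delta_pos":{"type":"array","items":{"type":"array","items":{"type":"number"}}},"angular":{"type":"array","items":{"type":"array","items":{"type":"number"}}},"force":{"type":"number"}},"required":["claw","delta_pos","angular"]}

```bash
mkdir -p pics; ls; cat > h.py <<'E'
import numpy as np, cv2
from cell import arm
from scipy.spatial.transform import Rotation as R
def ray(p,uv):
    K,T=p["mtx"],p["T"]
    d=np.linalg.inv(K)@[uv[0],uv[1],1]
    return T[:3,3],T[:3,:3]@d
def at(p,uv,z):
    o,d=ray(p,uv); return o+d*(z-o[2])/d[2]
def proj(p,X):
    T=np.linalg.inv(p["T"]); c=T[:3,:3]@X+T[:3,3]; q=p["mtx"]@c; return q[:2]/q[2]
def save(p,n): cv2.imwrite("pics/"+n,cv2.cvtColor(p["frame"],cv2.COLOR_RGB2BGR))
def pose():
    s=arm.observe(); return s,np.array(s["position"]),R.from_rotvec(s["ee_rot"])
E
python3 - <<'E'
from h import *
np.set_printoptions(precision=4,suppress=True)
p=arm.get_image("top");save(p,"top0.png");q=arm.get_image("side");save(q,"side0.png")
print(p["mtx"],p["T"],q["T"])
s=arm.observe();print(s)
names=["objective_red","objective_yellow","objective_blue","spare_white","spare_green","eyepiece","well_red","well_yellow","well_blue","mat"]
for n in names:
    z={"o":.003,"s":.003,"e":.008,"w":.004,"m":0}[n[0]]
    for pic,nm in((p,"top"),(q,"side")):
        r=arm.place_of(n,pic)
        for d in r[:2]:
            uv=np.array(d["centre"])*[640,400]
            print(nm,n,round(d["conf"],2),uv.round(1),at(pic,uv,z).round(4))
E
```

```text
pics
[[452.9727   0.     322.4801]
 [  0.     452.9727 198.4783]
 [  0.       0.       1.    ]] [[-0.0252 -0.9858  0.1658  0.3801]
 [-0.9996  0.0263  0.0042 -0.0304]
 [-0.0085 -0.1656 -0.9862  1.0334]
 [ 0.      0.      0.      1.    ]] [[-0.8801 -0.3665  0.3019  0.1812]
 [-0.4748  0.6874 -0.5496  0.5637]
 [-0.0062 -0.627  -0.779   0.8728]
 [ 0.      0.      0.      1.    ]]
{'clock': 0.1, 'joints': array([ 1.0884,  0.4352,  0.025 ,  1.574 , -0.0116,  1.134 , -0.0751]), 'dq': array([ 0.    , -0.0012,  0.0001, -0.002 , -0.0006, -0.0024, -0.0012]), 'joint_efforts': array([  0.0031, -66.9123,   0.9878, -31.5148,  -0.0607,   0.0373,
         0.0001]), 'position': array([ 0.2315, -0.5801,  0.2448]), 'ee_rot': array([-3.0838, -0.5927,  0.0006]), 'force': array([-0.9744, -0.0415, -0.5126]), 'ft_torque': array([-0.0032,  0.0236,  0.0179]), 'gripper_force': 0.0, 'width': 0.9927629163908868}
top objective_red 0.76 [185.4 241.1] [0.4632 0.2884 0.003 ]
side objective_red 0.7 [260.8 336.4] [0.4643 0.2877 0.003 ]
top objective_yellow 0.55 [262.  234.9] [0.4728 0.1138 0.003 ]
side objective_yellow 
[... 497 characters left out ...]
 -0.1631  0.008 ]
top eyepiece 0.73 [183.4 240.4] [0.4646 0.2914 0.008 ]
side eyepiece 0.51 [362.9 181.3] [ 0.4589 -0.1582  0.008 ]
side eyepiece 0.42 [303.5 263.7] [0.4707 0.1109 0.008 ]
top well_red 0.94 [384.5 239.2] [ 0.4558 -0.1643  0.004 ]
side well_red 0.85 [365.4 181. ] [ 0.4553 -0.1653  0.004 ]
top well_yellow 0.74 [399.4 180.2] [ 0.5914 -0.2054  0.004 ]
side well_yellow 0.88 [320.  149.6] [ 0.6034 -0.2084  0.004 ]
top well_blue 0.79 [391.8 207.5] [ 0.5279 -0.1845  0.004 ]
top well_blue 0.39 [185.7 240.8] [0.4639 0.2874 0.004 ]
side well_blue 0.75 [344.5 164.1] [ 0.525 -0.192  0.004]
top mat 0.62 [225.4 214. ] [0.5235 0.1985 0.    ]
side mat 0.76 [261.3 287.2] [0.522  0.1966 0.    ]
```

View pics/top0.png

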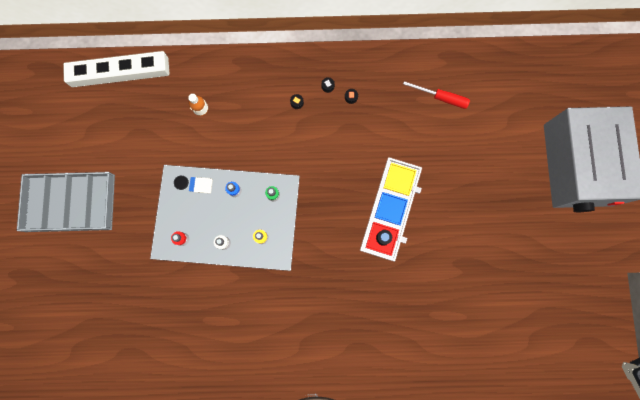

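View pics/side0.png

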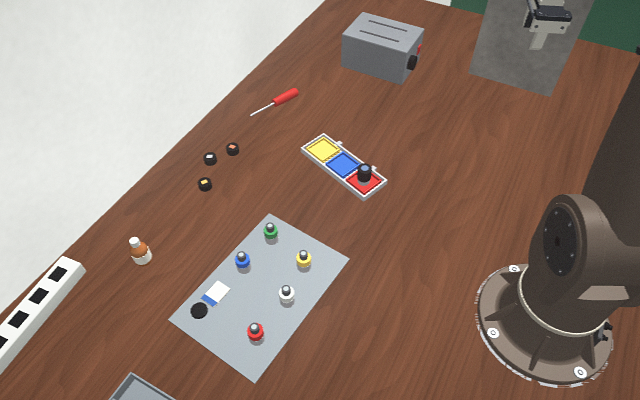

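The top view shows the mat with red (179,238), white (221,241), yellow (260,237), blue (232,188) and green (272,193). The case runs yellow, blue, red from (400,180) to (383,238), with the eyepiece in the red well. Next I'll refine positions by fitting silhouettes in both views.

```bash
cat >> h.py <<'E'
from scipy.optimize import least_squares
OBJ=[(0,.015),(.038,.015),(.038,.009),(.052,.009)]; EYE=[(0,.015),(.014,.015),(.014,.017),(.046,.017)]
def sil(pic,xy,z0,prof,S=8):
    m=np.zeros((400*S//1,640*S//1),np.uint8) if 0 else None
    a=np.linspace(0,2*np.pi,40); polys=[]
    for (z1,r1),(z2,r2) in zip(prof[:-1],prof[1:]):
        P=np.array([proj(pic,np.array([xy[0]+r*np.cos(t),xy[1]+r*np.sin(t),z0+z])) for z,r in((z1,r1),(z2,r2)) for t in a])
        polys.append(cv2.convexHull(P.astype(np.float32)))
    al=np.vstack(polys)[:,0]; lo=np.floor(al.min(0))-1
    m=np.zeros((60*S,60*S),np.uint8)
    for h in polys: cv2.fillPoly(m,[np.round((h[:,0]-lo)*S).astype(int)],1)
    ys,xs=np.nonzero(m); return np.array([xs.mean(),ys.mean()])/S+lo, len(xs)/S**2
def locate(pic,label,z0,near=None,prof=OBJ):
    out=[]
    for d in arm.trace(label,pic):
        ys,xs=np.nonzero(d["region"])
        if len(xs)<10: continue
        c=np.array([xs.mean()+.0,ys.mean()+.0])
        xy=at(pic,c,z0+.02)[:2]
        for _ in range(5):
            u,A=sil(pic,xy,z0,prof); xy=xy+(at(pic,c,z0+.02)-at(pic,u,z0+.02))[:2]
        out.append((d["conf"],xy.round(4),len(xs),round(A)))
    return out
E
python3 - <<'E'
from h import *
np.set_printoptions(precision=4,suppress=True)
p=arm.get_image("top");q=arm.get_image("side")
for n in ["objective_red","objective_yellow","objective_blue","spare_white","spare_green","eyepiece"]:
    for pic in(p,q):
        print(n,locate(pic,n,.008 if n[0]=='e' else .003,prof=EYE if n[0]=='e' else OBJ)[:2])
for n in ["well_red","well_yellow","well_blue","mat"]:
    for pic in(p,q):
        for d in arm.trace(n,pic)[:1]:
            c,_=cv2.findContours(d["region"].astype(np.uint8),0,2); c=cv2.convexHull(np.vstack(c))
            b=cv2.boxPoints(cv2.minAreaRect(c)); W=np.array([at(pic,v,.003 if n=="mat" else .014)[:2] for v in b])
            print(n,round(d["conf"],2),W.mean(0),W.tolist() if n=="mat" else "")
E
```

```text
objective_red [(0.59, array([0.4686, 0.295 ]), 211, 220)]
objective_red [(0.68, array([0.4701, 0.2944]), 313, 338)]
objective_yellow [(0.65, array([0.4686, 0.2945]), 222, 219), (0.59, array([0.4674, 0.1129]), 164, 181)]
objective_yellow [(0.84, array([0.47  , 0.1135]), 305, 292)]
objective_blue [(0.56, array([0.5767, 0.1765]), 146, 197)]
objective_blue [(0.49, array([0.5782, 0.1762]), 271, 300)]
spare_white [(0.46, array([0.4582, 0.2005]), 147, 200), (0.22, array([ 0.453 , -0.1555]), 490, 179)]
spare_white [(0.5, array([0.4584, 0.1995]), 268, 312)]
spare_green [(0.57, array([0.5642, 0.0876]), 172, 184)]
spare_green [(0.6, array([0.5659, 0.087 ]), 238, 279)]
eyepiece [(0.79, array([ 0.4573, -0.1586]), 224, 226)]
eyepiece [(0.71, array([ 0.4595, -0.1584]), 248, 295)]
well_red 0.93 [ 0.4555 -0.1573] 
well_red 0.68 [ 0.4596 -0.1575] 
well_yellow 0.72 [ 0.5927 -0.205 ] 
well_yellow 0.69 [ 0.5924 -0.2042] 
well_blue 0.8 [ 0.5248 -0.1805] 
well_blue 0.67 [ 0.5272 -0.1828] 
mat 0.98 [0.5187 0.2005] [[0.4239490572848974, 0.36830935893172334], [0.6488645197418648, 0.3582369733111516], [0.612063502970411, 0.027049197653453053], [0.3899606745532793, 0.048586281588438425]]
mat 0.7 [0.5294 0.1877] [[0.6449377555749141, 0.34514700719545977], [0.6530605371426823, -0.01699495962670028], [0.3924838730301011, 0.051316838449909086], [0.4272005769704763, 0.3714382667688162]]
```

Both views agree to within 2 mm, and the wells come out 72 mm apart as stated. I'll fetch the eyepiece first, with the tool aligned to the world axes.

>>> carry_out(
  claw=[6,6,6,6,6,6,6,6,6,6,6,6,6,6,6,6,6,6,6,6],
  delta_pos=[
    [0,0,0],
    [0,0,0],
    [0,0,0],
    [0,0,0],
    [1.5,-2.8,0.6],
    [1.5,-2.8,0.6],
    [1.5,-2.8,0.6],
    [1.5,-2.8,0.6],
    [1.5,-2.8,0.6],
    [1.5,-2.8,0.6],
    [1.5,-2.8,0.6],
    [1.5,-2.8,0.6],
    [1.5,-2.8,0.6],
    [1.5,-2.8,0.6],
    [1.5,-2.8,0.6],
    [1.5,-2.8,0.6],
    [1.5,-2.8,0.6],
    [1.5,-2.8,0.6],
    [1.5,-2.8,0.6],
    [0,0,0],
  ],
  angular=[
    [0,0,0.095],
    [0,0,0.095],
    [0,0,0.095],
    [0,0,0.095],
    [0,0,0],
    [0,0,0],
    [0,0,0],
    [0,0,0],
    [0,0,0],
    [0,0,0],
    [0,0,0],
    [0,0,0],
    [0,0,0],
    [0,0,0],
    [0,0,0],
    [0,0,0],
    [0,0,0],
    [0,0,0],
    [0,0,0],
    [0,0,0],
  ],
  force=20,
)

```text
clock: 4.2
position: [0.4587, -0.1561, 0.1551]
ee_rot: [-3.14, -0.009, -0.001]
force: [0.6, -0.0, 1.0]
width: 0.653
gripper_force: 0.0
```

>>> carry_out(
  claw=[6,6,6,6,6,6,6,3,3,3,3,3],
  delta_pos=[
    [0,0.2,2],
    [0,0,2],
    [0,0,2],
    [0,0,2],
    [0,0,2],
    [0,0,0.9],
    [0,0,0],
    [0,0,0],
    [0,0,0],
    [0,0,0],
    [0,0,0],
    [0,0,0],
  ],
  angular=[
    [0,0,0],
    [0,0,0],
    [0,0,0],
    [0,0,0],
    [0,0,0],
    [0,0,0],
    [0,0,0],
    [0,0,0],
    [0,0,0],
    [0,0,0],
    [0,0,0],
    [0,0,0],
  ],
  force=20,
)

```text
clock: 5.4
position: [0.4573, -0.1624, 0.0472]
ee_rot: [3.141, -0.0, 0.002]
force: [-0.1, 1.5, 6.9]
width: 0.363
gripper_force: 20.0
```

>>> carry_out(
  claw=[3,3,3,3,3,3,3,3,3,3,3,3,3,3,3,3,3,3,3,3],
  delta_pos=[
    [0,0,-0.5],
    [0,0,-1.5],
    [0,0,-2],
    [0,0,-2],
    [0,0,-2],
    [0.1,-1,-2],
    [0.3,-2,0],
    [0.3,-2,0],
    [0.3,-2,0],
    [0.3,-2,0],
    [0.3,-2,0],
    [0.3,-2,0],
    [0.3,-2,0],
    [0.3,-2,0],
    [0.3,-2,0],
    [0.3,-2,0],
    [0.3,-2,0],
    [0.3,-2,0],
    [0.3,-2,0],
    [0.3,-2,0],
  ],
  angular=[
    [0,0,0],
    [0,0,0],
    [0,0,0],
    [0,0,0],
    [0,0,0],
    [0,0,0],
    [0,0,0],
    [0,0,0],
    [0,0,0],
    [0,0,0],
    [0,0,0],
    [0,0,0],
    [0,0,0],
    [0,0,0],
    [0,0,0],
    [0,0,0],
    [0,0,0],
    [0,0,0],
    [0,0,0],
    [0,0,0],
  ],
)

```text
clock: 7.4
position: [0.4997, 0.128, 0.1467]
ee_rot: [3.141, -0.001, -0.0]
force: [0.1, 0.2, -1.3]
width: 0.365
gripper_force: 20.0
```

>>> carry_out(
  claw=[3,3,3,3,3,3,3,3,3,3,3,3],
  delta_pos=[
    [0.3,-2,0],
    [0.3,-2,0],
    [0.3,-2,0],
    [0.3,-2,0],
    [0.2,-2,0],
    [0.1,-1.2,0],
    [0,0,0],
    [0,0,0],
    [0,0,0],
    [0,0,2],
    [0,0,2],
    [0,0,0],
  ],
  angular=[
    [0,0,0],
    [0,0,0],
    [0,0,0],
    [0,0,0],
    [0,0,0],
    [0,0,0],
    [0,0,0],
    [0,0,0],
    [0,0,0],
    [0,0,0],
    [0,0,0],
    [0,0,0],
  ],
)

```text
clock: 8.6
position: [0.5136, 0.2373, 0.1044]
ee_rot: [3.139, -0.002, -0.006]
force: [-1.2, -0.4, -0.6]
width: 0.364
gripper_force: 20.0
```

>>> carry_out(
  claw=[3,3,3,3,3,3,3,3,3,3,3,3,3],
  delta_pos=[
    [0,0,1.5],
    [0,0,1.5],
    [0,0,1.5],
    [0,0,1],
    [0,0,0.4],
    [0,0,0.1],
    [0,0,0.1],
    [0,0,0.1],
    [0,0,0.1],
    [0,0,0.1],
    [0,0,0],
    [0,0,0],
    [0,0,0],
  ],
  angular=[
    [0,0,0],
    [0,0,0],
    [0,0,0],
    [0,0,0],
    [0,0,0],
    [0,0,0],
    [0,0,0],
    [0,0,0],
    [0,0,0],
    [0,0,0],
    [0,0,0],
    [0,0,0],
    [0,0,0],
  ],
)

```text
clock: 9.9
position: [0.5149, 0.2394, 0.0425]
ee_rot: [3.142, -0.0, -0.0]
force: [-0.1, 0.4, -1.8]
width: 0.367
gripper_force: 20.0
```

>>> carry_out(
  claw=[3,3,3,3,3],
  delta_pos=[
    [0,0,0.05],
    [0,0,0.05],
    [0,0,0.05],
    [0,0,0],
    [0,0,0],
  ],
  angular=[
    [0,0,0],
    [0,0,0],
    [0,0,0],
    [0,0,0],
    [0,0,0],
  ],
)

```text
clock: 10.4
position: [0.5151, 0.2395, 0.0422]
ee_rot: [-3.141, 0.0, -0.001]
force: [-3.0, -2.7, 13.2]
width: 0.36
gripper_force: 20.0
```

>>> carry_out(
  claw=[3.6,4,4.5,5,6,6,6,6,6,6,6],
  delta_pos=[
    [0,0,-0.05],
    [0,0,0],
    [0,0,0],
    [0,0,0],
    [0,0,0],
    [0,0,0],
    [0,0,-1],
    [0,0,-2],
    [0,0,-2],
    [0,0,-2],
    [0,0,-2],
  ],
  angular=[
    [0,0,0],
    [0,0,0],
    [0,0,0],
    [0,0,0],
    [0,0,0],
    [0,0,0],
    [0,0,0],
    [0,0,0],
    [0,0,0],
    [0,0,0],
    [0,0,0],
  ],
)

```text
clock: 11.5
position: [0.5149, 0.2395, 0.1331]
ee_rot: [-3.141, 0.0, -0.001]
force: [-0.3, 0.6, 0.4]
width: 0.655
gripper_force: 0.0
```

```bash
python3 - <<'E'
from h import *
q=arm.get_image("side");save(q,"s1.png");p=arm.get_image("top")
cv2.imwrite("pics/c1.png",cv2.resize(cv2.cvtColor(q["frame"][190:400,120:380],cv2.COLOR_RGB2BGR),None,fx=2.5,fy=2.5,interpolation=2))
print(arm.observe()["position"],arm.observe()["joints"])
for n in ["eyepiece","objective_red"]:
    for pic in (p,q): print(n,locate(pic,n,.003,prof=EYE if n[0]=='e' else OBJ)[:3])
E
```

```text
[0.51647548 0.24039696 0.13489661] [-0.3981598   0.46833533 -0.18059299  1.83132268  0.10890558  0.84621031
 -2.20271095]
eyepiece []
eyepiece [(0.83, array([0.5167, 0.2397]), 347, 394)]
objective_red [(0.55, array([0.4678, 0.2919]), 184, 219)]
objective_red [(0.82, array([0.4697, 0.2945]), 308, 338)]
```

View pics/c1.png

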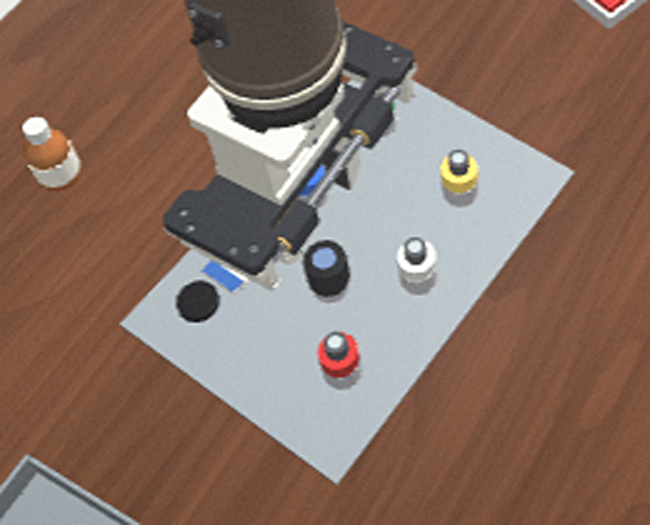

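The crop shows the eyepiece upright on the mat at (327,265), clear of its neighbours, measured at (0.516, 0.240). Next is the red objective.

>>> carry_out(
  claw=[6,6,6,6,6,6,6,6,6,6,6,6,3,3,3,3,3,3],
  delta_pos=[
    [-1.5,-1.5,0],
    [-1.5,-2,0],
    [-1.5,-2,0],
    [0,0,0],
    [0,0,0],
    [0,0,2],
    [0,0,2],
    [0,0,2],
    [0,0,2],
    [0,0,1.2],
    [0,0,0],
    [0,0,0],
    [0,0,0],
    [0,0,0],
    [0,0,0],
    [0,0,0],
    [0,0,0],
    [0,0,0],
  ],
  angular=[
    [0,0,0],
    [0,0,0],
    [0,0,0],
    [0,0,0],
    [0,0,0],
    [0,0,0],
    [0,0,0],
    [0,0,0],
    [0,0,0],
    [0,0,0],
    [0,0,0],
    [0,0,0],
    [0,0,0],
    [0,0,0],
    [0,0,0],
    [0,0,0],
    [0,0,0],
    [0,0,0],
  ],
  force=20,
)

```text
clock: 13.6
position: [0.47, 0.2947, 0.0397]
ee_rot: [-3.141, 0.0, -0.0]
force: [0.6, 0.9, -0.0]
width: 0.331
gripper_force: 0.4
```

>>> carry_out(
  claw=[2.5,2.5,2.5,2.5,2.5,2.5,2.5,2.5,2.5,2.5,2.5,2.5,2.5,2.5,2.5,2.5,2.5,2.5,2.5,2.5],
  delta_pos=[
    [0,0,0],
    [0,0,0],
    [0,0,0],
    [0,0,-0.5],
    [0,0,-1.5],
    [0,0,-2],
    [0,0,-2],
    [0,0,-2],
    [0,0,-2],
    [0,1,-1],
    [-0.1,2,0],
    [-0.1,2.5,0],
    [-0.1,2.5,0],
    [-0.1,2.5,0],
    [-0.1,2.5,0],
    [-0.1,2.5,0],
    [-0.1,2.5,0],
    [-0.1,2.5,0],
    [-0.1,2.5,0],
    [-0.1,2.5,0],
  ],
  angular=[
    [0,0,0],
    [0,0,0],
    [0,0,0],
    [0,0,0],
    [0,0,0],
    [0,0,0],
    [0,0,0],
    [0,0,0],
    [0,0,0],
    [0,0,0],
    [0,0,0],
    [0,0,0],
    [0,0,0],
    [0,0,0],
    [0,0,0],
    [0,0,0],
    [0,0,0],
    [0,0,0],
    [0,0,0],
    [0,0,0],
  ],
  force=20,
)

```text
clock: 15.6
position: [0.4589, 0.0374, 0.1492]
ee_rot: [3.141, -0.001, -0.002]
force: [0.5, 0.1, -1.3]
width: 0.32
gripper_force: 20.0
```

>>> carry_out(
  claw=[2.5,2.5,2.5,2.5,2.5,2.5,2.5,2.5,2.5,2.5,2.5,2.5,2.5,2.5,2.5,2.5,2.5],
  delta_pos=[
    [-0.2,2.5,0],
    [0,2.5,0],
    [0,2.5,0],
    [0,2.5,0],
    [0,2.5,0],
    [0,2.5,0],
    [0,2.5,0],
    [0,1.5,0],
    [0,0.7,0],
    [0,0,0],
    [0,0,0],
    [0,0,2],
    [0,0,2],
    [0,0,2],
    [0,0,2],
    [0,0,1],
    [0,0,0],
  ],
  angular=[
    [0,0,0],
    [0,0,0],
    [0,0,0],
    [0,0,0],
    [0,0,0],
    [0,0,0],
    [0,0,0],
    [0,0,0],
    [0,0,0],
    [0,0,0],
    [0,0,0],
    [0,0,0],
    [0,0,0],
    [0,0,0],
    [0,0,0],
    [0,0,0],
    [0,0,0],
  ],
)

```text
clock: 17.3
position: [0.4571, -0.1565, 0.0585]
ee_rot: [-3.141, -0.002, 0.004]
force: [0.3, -0.3, -2.0]
width: 0.319
gripper_force: 20.0
```

>>> carry_out(
  claw=[2.5,2.5,2.5,2.5,2.5,2.5,2.5,2.5,2.5,2.5],
  delta_pos=[
    [0,0,0.5],
    [0,0,0.3],
    [0,0,0.2],
    [0,0,0.1],
    [0,0,0.1],
    [0,0,0.1],
    [0,0,0.1],
    [0,0,0.1],
    [0,0,0],
    [0,0,0],
  ],
  angular=[
    [0,0,0],
    [0,0,0],
    [0,0,0],
    [0,0,0],
    [0,0,0],
    [0,0,0],
    [0,0,0],
    [0,0,0],
    [0,0,0],
    [0,0,0],
  ],
)

```text
clock: 18.3
position: [0.4578, -0.1576, 0.0446]
ee_rot: [3.141, -0.0, 0.0]
force: [0.0, 0.7, 2.1]
width: 0.318
gripper_force: 20.0
```

>>> carry_out(
  claw=[2.5,2.5,2.5,2.5],
  delta_pos=[
    [0,0,0.05],
    [0,0,0.05],
    [0,0,0],
    [0,0,0],
  ],
  angular=[
    [0,0,0],
    [0,0,0],
    [0,0,0],
    [0,0,0],
  ],
)

```text
clock: 18.7
position: [0.4579, -0.1576, 0.0445]
ee_rot: [3.141, -0.001, 0.001]
force: [-4.0, 0.4, 17.5]
width: 0.318
gripper_force: 20.0
```

>>> carry_out(
  claw=[3.4,4,4.5,5,6,6,6,6,6,6,6,6,6,6,6,6,6,6,6,6],
  delta_pos=[
    [0,0,-0.05],
    [0,0,0],
    [0,0,0],
    [0,0,0],
    [0,0,0],
    [0,0,0],
    [0,0,-1],
    [0,0,-2],
    [0,0,-2],
    [0,0,-2],
    [0,0,-2],
    [0,-1,-2],
    [0,-2.5,0],
    [0,-2.5,0],
    [0,-2.5,0],
    [0,-2.5,0],
    [0.2,-2.5,0],
    [0.2,-2.5,0],
    [0.2,-2.5,0],
    [0.2,-2.5,0],
  ],
  angular=[
    [0,0,0],
    [0,0,0],
    [0,0,0],
    [0,0,0],
    [0,0,0],
    [0,0,0],
    [0,0,0],
    [0,0,0],
    [0,0,0],
    [0,0,0],
    [0,0,0],
    [0,0,0],
    [0,0,0],
    [0,0,0],
    [0,0,0],
    [0,0,0],
    [0,0,0],
    [0,0,0],
    [0,0,0],
    [0,0,0],
  ],
)

```text
clock: 20.7
position: [0.4659, 0.0534, 0.1548]
ee_rot: [3.142, -0.001, 0.001]
force: [0.1, 0.6, 0.1]
width: 0.652
gripper_force: 0.0
```

```bash
python3 - <<'E'
from h import *
q=arm.get_image("side");p=arm.get_image("top");save(q,"s2.png")
cv2.imwrite("pics/c2.png",cv2.resize(cv2.cvtColor(q["frame"][110:360,160:460],cv2.COLOR_RGB2BGR),None,fx=2,fy=2,interpolation=2))
for n in ["objective_red"]:
    for pic in (p,q): print(n,locate(pic,n,.008,prof=OBJ)[:3])
for n in ["eyepiece","objective_blue","objective_yellow"]:
    for pic in (p,q): print(n,locate(pic,n,.003,prof=EYE if n[0]=='e' else OBJ)[:3])
E
```

```text
objective_red [(0.53, array([ 0.4555, -0.1571]), 168, 181)]
objective_red [(0.62, array([ 0.4576, -0.1579]), 223, 248)]
eyepiece []
eyepiece [(0.68, array([0.517 , 0.2392]), 362, 394)]
objective_blue []
objective_blue [(0.53, array([0.579 , 0.1765]), 280, 299)]
objective_yellow []
objective_yellow [(0.75, array([0.4691, 0.1145]), 280, 292)]
```

View pics/c2.png

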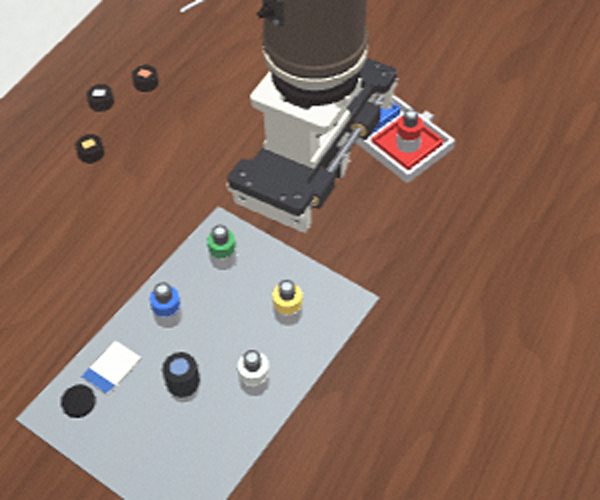

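The red objective stands upright near the centre of the red well, at crop (408,130). Next is yellow.

>>> carry_out(
  claw=[6,6,6,6,6,6,6,6,6,6,6,6,6,2.5,2.5,2.5,2.5,2.5,2.5,2.5],
  delta_pos=[
    [0.2,-2.5,0],
    [0.15,-2.5,0],
    [0,-1.1,0],
    [0,0,0],
    [0,0,0],
    [0,0,2],
    [0,0,2],
    [0,0,2],
    [0,0,2],
    [0,0,2],
    [0,0,1.5],
    [0,0,0],
    [0,0,0],
    [0,0,0],
    [0,0,0],
    [0,0,0],
    [0,0,0],
    [0,0,0],
    [0,0,0],
    [0,0,0],
  ],
  angular=[
    [0,0,0],
    [0,0,0],
    [0,0,0],
    [0,0,0],
    [0,0,0],
    [0,0,0],
    [0,0,0],
    [0,0,0],
    [0,0,0],
    [0,0,0],
    [0,0,0],
    [0,0,0],
    [0,0,0],
    [0,0,0],
    [0,0,0],
    [0,0,0],
    [0,0,0],
    [0,0,0],
    [0,0,0],
    [0,0,0],
  ],
)

```text
clock: 23.2
position: [0.4696, 0.1136, 0.0393]
ee_rot: [-3.141, 0.0, -0.001]
force: [-1.3, -0.0, 5.9]
width: 0.316
gripper_force: 20.0
```

>>> carry_out(
  claw=[2.5,2.5,2.5,2.5,2.5,2.5,2.5,2.5,2.5,2.5,2.5,2.5,2.5,2.5,2.5,2.5,2.5,2.5,2.5,2.5],
  delta_pos=[
    [0,0,-0.5],
    [0,0,-1.5],
    [0,0,-2],
    [0,0,-2],
    [0,0,-2],
    [0,0,-2],
    [0.4,1,-1],
    [1,2.5,0],
    [1,2.5,0],
    [1,2.5,0],
    [1,2.5,0],
    [1,2.5,0],
    [1,2.5,0],
    [1,2.5,0],
    [1,2.5,0],
    [1,2.5,0],
    [1,2.5,0],
    [1,2.5,0],
    [0.75,2.5,0],
    [0.2,0.8,0],
  ],
  angular=[
    [0,0,0],
    [0,0,0],
    [0,0,0],
    [0,0,0],
    [0,0,0],
    [0,0,0],
    [0,0,0],
    [0,0,0],
    [0,0,0],
    [0,0,0],
    [0,0,0],
    [0,0,0],
    [0,0,0],
    [0,0,0],
    [0,0,0],
    [0,0,0],
    [0,0,0],
    [0,0,0],
    [0,0,0],
    [0,0,0],
  ],
)

```text
clock: 25.2
position: [0.5922, -0.2092, 0.1482]
ee_rot: [3.14, -0.007, -0.002]
force: [-0.6, -0.5, -1.4]
width: 0.318
gripper_force: 20.0
```

>>> carry_out(
  claw=[2.5,2.5,2.5,2.5,2.5,2.5,2.5,2.5,2.5,2.5,2.5,2.5,2.5,2.5,2.5,2.5],
  delta_pos=[
    [0,0,0],
    [0,0,0],
    [0,0,2],
    [0,0,2],
    [0,0,2],
    [0,0,2],
    [0,0,1],
    [0,0,0.5],
    [0,0,0.3],
    [0,0,0.2],
    [0,0,0.1],
    [0,0,0.1],
    [0,0,0.1],
    [0,0,0.1],
    [0,0,0],
    [0,0,0],
  ],
  angular=[
    [0,0,0],
    [0,0,0],
    [0,0,0],
    [0,0,0],
    [0,0,0],
    [0,0,0],
    [0,0,0],
    [0,0,0],
    [0,0,0],
    [0,0,0],
    [0,0,0],
    [0,0,0],
    [0,0,0],
    [0,0,0],
    [0,0,0],
    [0,0,0],
  ],
)

```text
clock: 26.8
position: [0.5928, -0.2046, 0.045]
ee_rot: [3.142, -0.0, -0.0]
force: [-0.3, -0.6, -0.9]
width: 0.325
gripper_force: 20.0
```

Commanded height is 0.0453, so about 1 mm remains.

>>> carry_out(
  claw=[2.5,2.5,2.5,2.5,2.5],
  delta_pos=[
    [0,0,0.05],
    [0,0,0.05],
    [0,0,0.05],
    [0,0,0],
    [0,0,0],
  ],
  angular=[
    [0,0,0],
    [0,0,0],
    [0,0,0],
    [0,0,0],
    [0,0,0],
  ],
)

```text
clock: 27.3
position: [0.5929, -0.2046, 0.0444]
ee_rot: [3.141, -0.001, 0.001]
force: [-3.0, 0.1, 8.2]
width: 0.321
gripper_force: 20.0
```

>>> carry_out(
  claw=[3.4,4,4.5,5,6,6,6,6,6,6,6,6,6,6,6,6,6,6,6,6],
  delta_pos=[
    [0,0,-0.05],
    [0,0,0],
    [0,0,0],
    [0,0,0],
    [0,0,0],
    [0,0,0],
    [0,0,-1],
    [0,0,-2],
    [0,0,-2],
    [0,0,-2],
    [0,0,-2],
    [0,-1,-2],
    [0,-2.5,0],
    [0,-2.5,0],
    [0,-2.5,0],
    [0,-2.5,0],
    [0,-2.5,0],
    [0,-2.5,0],
    [0,-2.5,0],
    [0,-2.5,0],
  ],
  angular=[
    [0,0,0],
    [0,0,0],
    [0,0,0],
    [0,0,0],
    [0,0,0],
    [0,0,0],
    [0,0,0],
    [0,0,0],
    [0,0,0],
    [0,0,0],
    [0,0,0],
    [0,0,0],
    [0,0,0],
    [0,0,0],
    [0,0,0],
    [0,0,0],
    [0,0,0],
    [0,0,0],
    [0,0,0],
    [0,0,0],
  ],
)

```text
clock: 29.3
position: [0.5929, 0.0064, 0.1549]
ee_rot: [3.142, -0.0, 0.001]
force: [0.5, 0.6, -0.1]
width: 0.656
gripper_force: 0.0
```

>>> carry_out(
  claw=[6,6,6,6,6,6,6,6,6,6,6,6],
  delta_pos=[
    [-0.2,-2.5,0],
    [-0.2,-2.5,0],
    [-0.2,-2.5,0],
    [-0.2,-2.5,0],
    [-0.2,-2.5,0],
    [-0.2,-2.5,0],
    [-0.25,-2.1,0],
    [0,0,0],
    [0,0,0],
    [0,0,2],
    [0,0,2],
    [0,0,0],
  ],
  angular=[
    [0,0,0],
    [0,0,0],
    [0,0,0],
    [0,0,0],
    [0,0,0],
    [0,0,0],
    [0,0,0],
    [0,0,0],
    [0,0,0],
    [0,0,0],
    [0,0,0],
    [0,0,0],
  ],
)

```text
clock: 30.5
position: [0.5772, 0.1739, 0.112]
ee_rot: [3.139, -0.004, -0.006]
force: [0.3, -0.2, -0.3]
width: 0.653
gripper_force: 0.0
```

>>> carry_out(
  claw=[6,6,6,6,6,6,2.5,2.5,2.5,2.5,2.5,2.5,2.5],
  delta_pos=[
    [0,0,2],
    [0,0,2],
    [0,0,2],
    [0,0,1.5],
    [0,0,0],
    [0,0,0],
    [0,0,0],
    [0,0,0],
    [0,0,0],
    [0,0,0],
    [0,0,0],
    [0,0,0],
    [0,0,0],
  ],
  angular=[
    [0,0,0],
    [0,0,0],
    [0,0,0],
    [0,0,0],
    [0,0,0],
    [0,0,0],
    [0,0,0],
    [0,0,0],
    [0,0,0],
    [0,0,0],
    [0,0,0],
    [0,0,0],
    [0,0,0],
  ],
)

```text
clock: 31.8
position: [0.5786, 0.1765, 0.0393]
ee_rot: [-3.141, 0.0, -0.001]
force: [-1.0, 0.5, 5.1]
width: 0.319
gripper_force: 20.0
```

>>> carry_out(
  claw=[2.5,2.5,2.5,2.5,2.5,2.5,2.5,2.5,2.5,2.5,2.5,2.5,2.5,2.5,2.5,2.5,2.5,2.5,2.5,2.5],
  delta_pos=[
    [0,0,-0.5],
    [0,0,-1.5],
    [0,0,-2],
    [0,0,-2],
    [0,0,-2],
    [0,0,-2],
    [-0.1,1,-1],
    [-0.4,2.5,0],
    [-0.4,2.5,0],
    [-0.4,2.5,0],
    [-0.4,2.5,0],
    [-0.4,2.5,0],
    [-0.4,2.5,0],
    [-0.4,2.5,0],
    [-0.4,2.5,0],
    [-0.4,2.5,0],
    [-0.4,2.5,0],
    [-0.4,2.5,0],
    [-0.4,2.5,0],
    [-0.4,2.5,0],
  ],
  angular=[
    [0,0,0],
    [0,0,0],
    [0,0,0],
    [0,0,0],
    [0,0,0],
    [0,0,0],
    [0,0,0],
    [0,0,0],
    [0,0,0],
    [0,0,0],
    [0,0,0],
    [0,0,0],
    [0,0,0],
    [0,0,0],
    [0,0,0],
    [0,0,0],
    [0,0,0],
    [0,0,0],
    [0,0,0],
    [0,0,0],
  ],
)

```text
clock: 33.8
position: [0.5243, -0.1603, 0.1492]
ee_rot: [3.141, -0.001, -0.001]
force: [0.2, 1.0, -1.3]
width: 0.32
gripper_force: 20.0
```

>>> carry_out(
  claw=[2.5,2.5,2.5,2.5,2.5,2.5,2.5,2.5,2.5,2.5,2.5,2.5,2.5,2.5,2.5,2.5,2.5,2.5],
  delta_pos=[
    [0,1.7,0],
    [0,0.55,0],
    [0,0,0],
    [0,0,0],
    [0,0,2],
    [0,0,2],
    [0,0,2],
    [0,0,2],
    [0,0,1],
    [0,0,0.5],
    [0,0,0.3],
    [0,0,0.2],
    [0,0,0.1],
    [0,0,0.1],
    [0,0,0.1],
    [0,0,0.1],
    [0,0,0],
    [0,0,0],
  ],
  angular=[
    [0,0,0],
    [0,0,0],
    [0,0,0],
    [0,0,0],
    [0,0,0],
    [0,0,0],
    [0,0,0],
    [0,0,0],
    [0,0,0],
    [0,0,0],
    [0,0,0],
    [0,0,0],
    [0,0,0],
    [0,0,0],
    [0,0,0],
    [0,0,0],
    [0,0,0],
    [0,0,0],
  ],
)

```text
clock: 35.6
position: [0.5253, -0.1811, 0.045]
ee_rot: [3.142, -0.0, -0.0]
force: [-0.5, 0.1, -1.5]
width: 0.322
gripper_force: 20.0
```

>>> carry_out(
  claw=[2.5,2.5,2.5,2.5,2.5],
  delta_pos=[
    [0,0,0.05],
    [0,0,0.05],
    [0,0,0.05],
    [0,0,0],
    [0,0,0],
  ],
  angular=[
    [0,0,0],
    [0,0,0],
    [0,0,0],
    [0,0,0],
    [0,0,0],
  ],
)

```text
clock: 36.1
position: [0.5254, -0.1811, 0.0443]
ee_rot: [3.141, -0.001, 0.001]
force: [-3.2, 0.7, 8.8]
width: 0.319
gripper_force: 20.0
```

Blue is seated. I'll release it, rise and move the arm aside toward −y for a check.

>>> carry_out(
  claw=[3.4,4,4.5,5,6,6,6,6,6,6,6,6,6,6,6,6,6,6,6,6],
  delta_pos=[
    [0,0,-0.05],
    [0,0,0],
    [0,0,0],
    [0,0,0],
    [0,0,0],
    [0,0,0],
    [0,0,-1],
    [0,0,-2],
    [0,0,-2],
    [0,0,-2],
    [0,0,-2],
    [0,1,-2],
    [0,2.5,-1],
    [0,2.5,-1],
    [-1,2.5,-1],
    [-1,2.5,0],
    [-1,2.5,0],
    [-1,2.5,0],
    [-1,2.5,0],
    [-1,2.5,0],
  ],
  angular=[
    [0,0,0],
    [0,0,0],
    [0,0,0],
    [0,0,0],
    [0,0,0],
    [0,0,0],
    [0,0,0],
    [0,0,0],
    [0,0,0],
    [0,0,0],
    [0,0,0],
    [0,0,0],
    [0,0,0],
    [0,0,0],
    [0,0,0],
    [0,0,0],
    [0,0,0],
    [0,0,0],
    [0,0,0],
    [0,0,0],
  ],
)

```text
clock: 38.1
position: [0.4647, -0.392, 0.1849]
ee_rot: [3.141, -0.001, 0.001]
force: [-0.5, -1.0, -0.2]
width: 0.654
gripper_force: 0.0
```

```bash
python3 - <<'E'
from h import *
q=arm.get_image("side");p=arm.get_image("top")
f=lambda im,s:cv2.resize(cv2.cvtColor(im,cv2.COLOR_RGB2BGR),None,fx=s,fy=s,interpolation=2)
cv2.imwrite("pics/c3.png",f(q["frame"][110:390,150:450],2)); cv2.imwrite("pics/c4.png",f(p["frame"][140:290,140:450],2.5))
for n in ["objective_red","objective_yellow","objective_blue","spare_white","spare_green","eyepiece"]:
    for pic in (p,q): print(n,locate(pic,n,.008 if n[0]=='o' else .003,prof=EYE if n[0]=='e' else OBJ)[:2])
E
```

```text
objective_red [(0.53, array([ 0.4559, -0.1596]), 112, 181)]
objective_red [(0.47, array([ 0.4582, -0.1588]), 273, 248)]
objective_yellow []
objective_yellow [(0.46, array([ 0.5927, -0.2055]), 208, 228)]
objective_blue [(0.43, array([ 0.5234, -0.181 ]), 170, 188)]
objective_blue [(0.77, array([ 0.5265, -0.1816]), 197, 238)]
spare_white [(0.74, array([0.4569, 0.2   ]), 191, 199)]
spare_white [(0.64, array([0.4585, 0.1999]), 296, 312)]
spare_green [(0.53, array([0.5646, 0.0874]), 152, 185)]
spare_green [(0.71, array([0.566 , 0.0869]), 208, 279), (0.32, array([ 0.5279, -0.186 ]), 224, 234)]
eyepiece [(0.68, array([0.516 , 0.2392]), 252, 257)]
eyepiece [(0.94, array([0.5177, 0.2384]), 362, 394)]
```

View pics/c3.png

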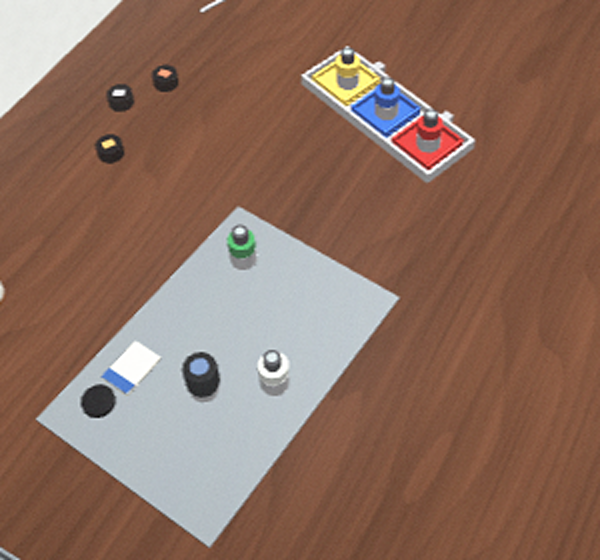

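View pics/c4.png

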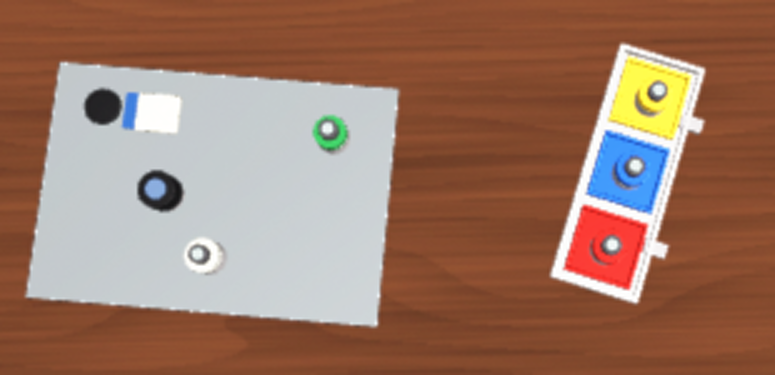

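Both views show the three objectives upright in wells of their own colour: side crop (347,65), (387,98) and (430,130). The eyepiece stands free on the mat at (200,375), and the white and green spares have not moved.

```bash
python3 -c "
from cell import arm
print(arm.sign_off())"
```

```text
the job is handed in; nothing more can be done
None
```

The job is handed in at about 38 s on the robot's clock: the red, yellow and blue objectives stand upright in their own wells, the eyepiece stands on the mat about 40 mm clear of the nearest objective, and the white and green spares have not moved.

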